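# Change the sample on the analyser stage

## Task

Change the sample on the analyser's white stage: first lift the used bottle (amber, red top) out of the well and stand it in the grey discard tray, then seat the fresh bottle (white, blue top) fully down in the well, then slip the aluminium collar over it until it lies flat on the stage, and last put the orange cap over the bottle's neck so that it sits level. Keep both bottles upright and set things down rather than dropping them. Leave the yellow-topped bottle, the wash bottle and the mouse where they are.

Things in the scene. Friction and masses are not known exactly. Their poses are not given: they have to be found in the camera images.
- stage: Fixed square white plate, 120 x 120 mm, 22 mm thick, with a round blind well in the middle of its top: 49 mm across, 12 mm deep, with a 3 mm chamfer. Origin at the centre of its underside, on the bench; z up. The used bottle stands in the well at the start.
- well (a point): Centre of the well's floor, 10 mm above the bench; a bottle that is fully seated has its underside here, with 3.5 mm to spare all round.
- tray: Fixed square grey discard tray, 130 x 130 mm outside, 5 mm walls 16 mm high, floor 5 mm thick. Origin at the centre of its underside, on the bench; z up. Anywhere on its floor will do.
- used_bottle: Used sample bottle, amber body with red shoulder and neck, about 80 g, 62 mm tall: a round body 42 mm across up to 42 mm, then a sloping shoulder and a closed neck 26 mm across from 48 mm to the top. Origin at the centre of its underside, z up.
- fresh_bottle: Fresh sample bottle, white body with blue shoulder and neck, about 80 g, standing on the bench, 62 mm tall: a round body 42 mm across up to 42 mm, then a sloping shoulder and a closed neck 26 mm across from 48 mm to the top. Origin at the centre of its underside, z up.
- collar: Aluminium collar (a plain open tube), 64 mm across outside, 51 mm inside, 34 mm tall, about 110 g, standing on the bench on its end. It goes over the bottle and rests on the stage's top. Origin at the centre of its lower end, z up.
- cap: Orange plastic light-shield cap with a small white dot on top, a cylinder 55 mm across and 32 mm tall, about 60 g, standing on the bench open side down. Its underside has a recess 39 mm across and 8 mm deep, whose roof comes to rest on top of the bottle's neck. Origin at the centre of its lower rim, z up.
- standby_bottle: Bystander: a bottle of the same shape with white body and yellow shoulder and neck, to be left alone; its size as the others, origin at the centre of its underside.
- wash_bottle: Bystander: whitish wash bottle with a bent spout, 64 mm across, 185 mm tall. Origin at the centre of its underside.
- mouse: Bystander: grey computer mouse, 105 x 60 x 34 mm, long side along its x. Origin at the centre of its underside.
Not all that is in view belongs to the job. There is more than one size of the collar; the one meant has the size given above.

How it is judged:
On the way, in this order (a step that is already met when the one before it is completed fails the run):
1. the used bottle stands upright in the discard tray (x of used_bottle in the frame of tray between -0.037 and 0.037 m and y of used_bottle in the frame of tray between -0.037 and 0.037 m and z of used_bottle in the frame of tray below 0.009 m and angle between used_bottle's own z axis and vertical below 0.1 rad), for 0.2 s.
2. the fresh bottle is seated upright in the well (horizontal distance between fresh_bottle and well below 0.007 m and z of fresh_bottle in the frame of well below 0.004 m and angle between fresh_bottle's own z axis and vertical below 0.1 rad), for 0.2 s.
3. the collar is around the fresh bottle, flat on the stage (all of step 2 and horizontal distance between collar and fresh_bottle below 0.01 m and z of collar in the frame of stage below 0.026 m and angle between collar's own z axis and vertical below 0.1 rad), for 0.2 s.
4. the cap sits level on the fresh bottle's neck (all of step 3 and horizontal distance between cap and fresh_bottle below 0.01 m and z of cap in the frame of fresh_bottle between 0.05 and 0.058 m and angle between cap's own z axis and vertical below 0.1 rad), for 0.2 s.
At the end, for the whole second after the job is handed in: Used bottle on the tray floor; fresh bottle in the well (7 mm of centre); collar around it on the stage and cap on its neck (each 10 mm of the bottle's axis); heights within 4 mm of seated, all within 0.1 rad of upright, released, under 0.02 m/s (all of step 1 and all of step 4 and linear speed of each of used_bottle, fresh_bottle, collar, cap below 0.02 m/s); the robot touches nothing.
It fails at once if a bottle was tipped over (angle between any of used_bottle, fresh_bottle's own z axis and vertical above 0.6 rad).
It fails at once if something was dropped (falling free, faster than 0.6 m/s) ((linear speed of used_bottle above 0.6 m/s and contact force between used_bottle and the fingers below 0.01 N) or (linear speed of fresh_bottle above 0.6 m/s and contact force between fresh_bottle and the fingers below 0.01 N) or (linear speed of collar above 0.6 m/s and contact force between collar and the fingers below 0.01 N) or (linear speed of cap above 0.6 m/s and contact force between cap and the fingers below 0.01 N)).
It fails at once if the yellow-topped bottle, the wash bottle or the mouse was moved by more than 25 mm (distance of any of standby_bottle, wash_bottle, mouse from where it was at the start of the episode above 0.025 m).
It also fails if it takes over 115 s, if anything falls off the work surface, if the arm or the gripper's body presses on something with over 40 N, if the wrist force passes 120 N, or if a joint passes its speed limit or range.

## Robot

A 6-joint arm with a two-finger parallel gripper is mounted at the origin on the work surface. World frame = base frame: x ahead of the robot, y to its left, z up, the work surface at z = 0. Lengths are in m, angles in rad, forces in N, time in s.
With the tool pointing down it reaches from about 0.35 to 0.775 m from the base axis. Payload 5.5 kg.
Tool frame: the origin (TCP) lies midway between the tips of the shut fingers; the grasp point (between the pads) lies 19 mm behind it; z points along the fingers, y is the line along which they close (so a half turn about z gives the same grasp; the last joint's range is limited). The gripper opens to 85 mm and grips with 20 to 120 N. Pads are 22 mm wide; open, the fingers measure 114 mm over their backs; the gripper's body (76 mm by 85 mm) begins 54 mm behind the grasp point. The pads swing forward as they close: fully open they stand 13 mm farther back than shut.
Start: joints at [-1.325, 0.313, 0.046, 1.304, 0, 1.431], TCP at [0.216, -0.533, 0.199] pointing down, gripper open.
Joint ranges: [-2.76, 2.76], [-0.86, 1.69], [-1.03, 1.26], [-2.2, 2.34], [-1.47, 1.5], [-3.14, 3.14]. Speed limits (rad/s): [2.57, 2.57, 3.14, 3.14, 3.14, 3.14].

## Interface

Orientations are given as a unit quaternion [w, x, y, z].
In Python, from workcell import env gives the robot as it stands.
- The arm moves only by the tool move_arm, never from a script. Its argument "targets" is a list of rows, each a list of 3 entries, a list of its own where there are three numbers: the shift along the tool's x, y, z in mm, then the turn, a rotation vector about the tool's x, y, z in units of 10 degrees (1.0 is 10 degrees), then the closure, from -1 (fully open) to 1 (shut). In form: [[[dx, dy, dz], [ax, ay, az], gripper], ...]. A call has 1 to 5 rows; each row is the pose to reach, as a shift and turn from the pose commanded when the call began, along the tool's axes at that moment; what a row does not reach only later rows make up. A row lasts 1/8 s, in which the tool goes at most 62.5 mm and 10.7 degrees, less where a joint would pass 70% of its speed; a pose out of reach is approached as far as the arm can. A call with a gripper value outside its range is refused whole. The fingers move at their own pace and stop on an object; "squeeze" is the grip in N (left out, the last holds). Time passes only in rows, so rows that repeat a pose let the fingers close. It gives the time, the measured TCP pose, the force, the opening and the grip force at its end, in the units of the state.
- env.get_state(): the state, without advancing time (a new reading comes with each control period).
- env.read_camera(name): name is "scene" or "top"; returns a dict with "pixels" (400x640x3 uint8, red, green, blue), "fovy" (degrees; the focal length in pixels is half the picture's height over the tangent of half this angle, whatever the lens; pixels are square), "cx", "cy" (the principal point, pixels), "extrinsics" (4x4, takes a point from world to camera coordinates). Camera axes: x right, y up, looking along -z (the intrinsics and any distortion apply to the point x, -y, -z); pixel columns grow to the right and rows downward; lengths in m; the calibration is good to about 2 mm. A picture is of the moment at which its call begins. There is no depth.
- env.hand_in(): hands the job in; it is judged then, once.
Trained networks look in a picture, given as the dict that the camera call returned (one of the last four; its "shot" number tells which), for a name from the list of things; names that differ only in an ending like _2 or _b are one class to them, and where a whole thing is asked for, a point or a joint stands for the part that bears it (a point fixed in the world has none). Each returns a list of dicts, best first, with "confidence" (0 to 1); they miss things now and then, are a little off and sometimes report something else, mostly with a low value. They report only what shows in the picture. A call takes as long as a camera call. They do not tell look-alikes from the thing itself.
- env.spot_in(thing, picture): "centre" ([x, y, z] in m, in world coordinates, good to about 4 mm: the middle of the surface that is visible of it).
- env.regions_of(thing, picture): "mask" (400x640 bool, what is visible of it).
- env.landmark_of(thing, picture): "centre" ([x, y, z] in m, in world coordinates, good to about 4 mm: a listed point, or the origin of a listed thing).
The state is a dict: "clock": time; "joint_pos": joint angles; "qvel": joint speeds; "tau": joint torques, N m; "tcp_pos": TCP position; "orientation": TCP orientation; "wrist_force": force on the tool from outside, world axes, zero at the start; "ft_torque": the same for the moment, N m; "finger_gap": finger opening in m; "grip_force": force on a finger pad.
Only numpy, scipy, OpenCV 4.12 (cv2) and the standard library are available. Lean on these libraries where they do the work, as an engineer would, in place of code of your own. Each camera call takes 0.05 s, during which the arm holds its last target. There are 200 camera calls.

## Working session

There is one attempt and no reset: what is moved stays moved. The work goes in short steps, Python scripts to look and compute and a tool call to move; the robot and the scene stay as the last step left them, time stands still between calls to the robot, and variables do not carry over. Pictures are saved under pics/ and viewed, at most 14 in all, crops included, and the job is handed in when it is done.

Besides the shell and the picture viewer there is one more tool, called after "Call:" as name(argument=value, ...) on one line, values as JSON. move_arm: Moves the arm, as the interface text tells. Its arguments: {"type":"object","properties":{"targets":{"type":"array","items":{"type":"array"}},"squeeze":{"type":"number"}},"required":["targets"]}

```bash
mkdir -p pics; ls; cat > h.py <<'E'
import numpy as np, cv2
from workcell import env
def K(p):
    h,w=p["pixels"].shape[:2]; return h/2/np.tan(np.radians(p["fovy"])/2)
def proj(p,X):
    c=p["extrinsics"]@np.append(X,1); f=K(p)
    return np.array([p["cx"]+f*c[0]/-c[2], p["cy"]-f*c[1]/-c[2]])
def ray(p,uv,z):
    f=K(p);E=p["extrinsics"];R=E[:3,:3];o=-R.T@E[:3,3]
    d=R.T@np.array([(uv[0]-p["cx"])/f,-(uv[1]-p["cy"])/f,-1]); return o+d*(z-o[2])/d[2]
def save(p,n): cv2.imwrite("pics/"+n,p["pixels"][:,:,::-1])
E
python3 - <<'E'
from h import *
s=env.get_state();print({k:np.round(v,3).tolist() for k,v in s.items()})
for c in("scene","top"):
    p=env.read_camera(c);save(p,c+"0.png");print(c,[k for k in p],p["fovy"],p["cx"],p["cy"]);print(p["extrinsics"].round(3).tolist())
    for t in "stage well tray used_bottle fresh_bottle collar cap standby_bottle wash_bottle mouse".split():
        print(t,[(np.round(d["centre"],3).tolist(),round(d["confidence"],2),proj(p,d["centre"]).round().tolist()) for d in env.landmark_of(t,p)])
E
```

```text
pics
{'clock': 0.0, 'joint_pos': [-1.325, 0.314, 0.045, 1.304, 0.0, 1.431], 'qvel': [0.001, 0.001, -0.002, 0.001, -0.001, -0.0], 'tau': [0.001, -48.062, 29.854, 0.019, -0.0, -0.0], 'tcp_pos': [0.216, -0.532, 0.198], 'orientation': [-0.001, 0.981, 0.192, -0.0], 'wrist_force': [-0.343, -0.673, -0.133], 'ft_torque': [0.007, 0.041, 0.006], 'grip_force': 0.0, 'finger_gap': 0.085}
scene ['pixels', 'fovy', 'cx', 'cy', 'extrinsics', 'shot'] 53.24841757222666 306.74799889763307 206.49470369926067
[[-0.042, 0.999, -0.009, 0.042], [-0.758, -0.026, 0.652, 0.38], [0.651, 0.034, 0.758, -1.59], [0.0, 0.0, 0.0, 1.0]]
stage [([0.691, 0.101, 0.001], 0.71, [347.0, 258.0])]
well [([0.689, 0.102, 0.007], 0.74, [347.0, 256.0]), ([0.482, 0.118, 0.001], 0.46, [350.0, 202.0])]
tray [([0.69, -0.173, -0.0], 0.83, [251.0, 255.0])]
used_bottle [([0.685, 0.104, 0.007], 0.8, [348.0, 255.0])]
fresh_bottle [([0.468, -0.248, -0.001], 0.73, [237.0, 197.0])]
collar [([0.477, -0.119, 0.004], 0.84, [277.0, 199.0]), ([0.485, -0.016, -0.002], 0.65, [308.0, 203.0]), ([0.371, -0.117, -0.0], 0.5, [280.0, 176.0])]
cap [([0.493
[... 593 characters left out ...]
]
well [([0.692, 0.102, 0.01], 0.65, [289.0, 150.0])]
tray [([0.69, -0.177, 0.001], 0.96, [366.0, 150.0])]
used_bottle [([0.687, 0.1, 0.01], 0.63, [289.0, 152.0])]
fresh_bottle [([0.467, -0.243, -0.002], 0.64, [387.0, 211.0])]
collar [([0.479, -0.119, -0.0], 0.54, [352.0, 209.0]), ([0.488, -0.017, 0.001], 0.41, [323.0, 207.0]), ([0.37, -0.112, -0.0], 0.37, [351.0, 239.0]), ([0.552, 0.462, 0.002], 0.18, [188.0, 191.0])]
cap [([0.486, 0.254, -0.001], 0.6, [247.0, 209.0]), ([0.503, -0.497, 0.002], 0.6, [458.0, 199.0])]
standby_bottle [([0.485, 0.117, -0.003], 0.67, [286.0, 208.0])]
wash_bottle [([0.506, -0.497, 0.005], 0.57, [458.0, 198.0])]
mouse [([0.55, 0.461, -0.001], 0.57, [188.0, 192.0])]
```

```bash
python3 - <<'E'
import cv2
a=cv2.imread("pics/scene0.png")[130:310,200:480];cv2.imwrite("pics/s0c.png",cv2.resize(a,None,fx=2.8,fy=2.8,interpolation=2))
a=cv2.imread("pics/top0.png")[110:280,170:480];cv2.imwrite("pics/t0c.png",cv2.resize(a,None,fx=2.5,fy=2.5,interpolation=2))
E
```

```text
(no output)
```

View pics/s0c.png

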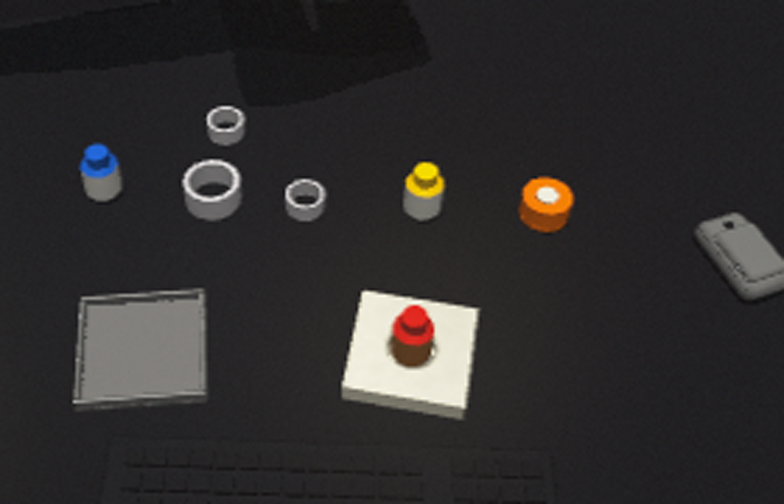

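View pics/t0c.png

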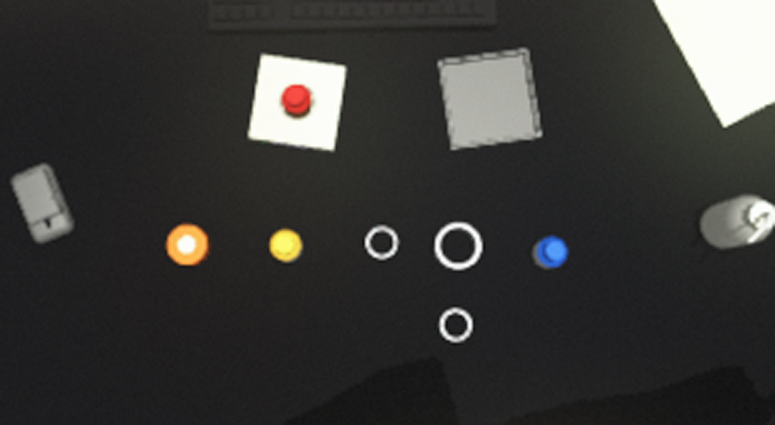

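The scene camera shows the used bottle in the stage well (crop px 413,335) and the tray at its left. The blue-top bottle is at (100,172). The big collar is at (213,190), with two smaller rings near it, and the yellow bottle, cap and mouse are on the right. The top view agrees, so next I'll refine the positions by fitting the known shapes to colour masks.

```bash
cat >> h.py <<'E'
from scipy.optimize import least_squares
B=[[(.021,.042),(.013,.048)],[(.013,.048),(.013,.062)]]      # coloured part of a bottle
CAP=[[(.0275,0),(.0275,.032)]]; COL=[[(.032,0),(.032,.034)]]
def model(p,xy,z,parts):
    S=8; m=np.zeros((400,640),np.uint8); t=np.linspace(0,2*np.pi,48)
    for pt in parts:
        P=np.array([proj(p,[xy[0]+r*np.cos(a),xy[1]+r*np.sin(a),z+h]) for r,h in pt for a in t],np.float32)
        H=cv2.convexHull(P); M=cv2.moments(H); yield M["m00"],M["m10"]/M["m00"],M["m01"]/M["m00"]
def cen(p,xy,z,parts):
    a=np.array(list(model(p,xy,z,parts))); return (a[:,:1]*a[:,1:]).sum(0)/a[:,0].sum(), a[:,0].sum()
def mask(p,kind,xy,rad):
    hsv=cv2.cvtColor(p["pixels"],cv2.COLOR_RGB2HSV); h,s,v=[hsv[...,i].astype(int) for i in range(3)]
    m={"red":((h<8)|(h>172))&(s>150)&(v>90),"blue":(abs(h-108)<15)&(s>110)&(v>60),"orange":((h>3)&(h<25)&(s>60)&(v>90))|(v>170),"grey":v>70}[kind]
    c=proj(p,[*xy,.03]); yy,xx=np.mgrid[:400,:640]; return m&(np.hypot(xx-c[0],yy-c[1])<rad)
def fit(p,kind,xy,z,parts,rad=20):
    m=mask(p,kind,xy,rad).astype(np.uint8)
    cs,_=cv2.findContours(m,0,1); m=cv2.drawContours(np.zeros_like(m),[max(cs,key=cv2.contourArea)],-1,1,-1)
    M=cv2.moments(m,True); c=np.array([M["m10"],M["m01"]])/M["m00"]
    r=least_squares(lambda q:cen(p,q,z,parts)[0]-c,xy,x_scale=.01,diff_step=1e-4)
    return r.x.round(4),int(M["m00"]),int(cen(p,r.x,z,parts)[1])
E
python3 - <<'E'
from h import *
L={}
for i in range(2):
  for c in("scene","top"):
    p=env.read_camera(c)
    for t in "stage well tray used_bottle fresh_bottle collar cap".split():
        for d in env.landmark_of(t,p)[:1]: L.setdefault((t,c),[]).append(d["centre"])
    if i==0:
      print(c,"used",fit(p,"red",(.688,.102),.01,B)); print("fresh",fit(p,"blue",(.467,-.245),0,B))
      print("collar",fit(p,"grey",(.478,-.118),0,COL,17)); print("cap",fit(p,"orange",(.489,.253),0,CAP))
      v=p["pixels"].min(2); yy,xx=np.mgrid[:400,:640]; q=proj(p,[.69,.103,.022])
      for n,X,z,th in(("stage",[.69,.103,.022],.022,190 if c=="scene" else 120),("tray",[.69,-.175,.01],.010,60)):
        q=proj(p,X); m=((v>th)&(np.hypot(xx-q[0],yy-q[1])<36)).astype(np.uint8)
        cs,_=cv2.findContours(m,0,1); k=max(cs,key=cv2.contourArea)
        W=np.array([ray(p,u[0],z)[:2] for u in k],np.float32); r=cv2.minAreaRect(W*1000); print(n,np.round(r[0],1),np.round(r[1],1),round(r[2],1))
for k,v in L.items(): print(k,np.round(v,3).tolist())
E
```

```text
scene used (array([0.6918, 0.0988]), 158, 238)
fresh (array([ 0.4709, -0.2488]), 135, 166)
collar (array([ 0.4813, -0.1214]), 381, 381)
cap (array([0.4901, 0.2538]), 303, 306)
stage [691.5  98.5] [117.3 117.4] 80.6
tray [ 692.8 -174.5] [138.8 131.9] 6.5
top used (array([0.684 , 0.1013]), 104, 165)
fresh (array([ 0.4672, -0.2465]), 135, 168)
collar (array([ 0.4795, -0.1193]), 300, 282)
cap (array([0.4896, 0.2586]), 238, 222)
stage [688.2 102.2] [123.5 125.2] 80.5
tray [ 690.8 -172.2] [133.2 133.2] 6.6
('stage', 'scene') [[0.692, 0.103, 0.0], [0.692, 0.099, 0.002]]
('well', 'scene') [[0.477, -0.117, 0.002], [0.691, 0.1, 0.01]]
('tray', 'scene') [[0.691, -0.173, -0.001], [0.688, -0.173, -0.001]]
('used_bottle', 'scene') [[0.688, 0.102, 0.005], [0.686, 0.102, 0.008]]
('fresh_bottle', 'scene') [[0.47, -0.246, -0.002], [0.468, -0.25, -0.003]]
('collar', 'scene') [[0.476, -0.117, -0.001], [0.48, -0.116, 0.0]]
('stage', 'top') [[0.69, 0.106, -0.001], [0.69, 0.105, -0.002]]
('well', 'top') [[0.686, 0.099, 0.011], [0.69, 0.099, 0.013]]
('tray', 'top') [[0.693, -0.18, -0.001], [0.692, -0.182, -0.0]]
('used_bottle', 'top') [[0.688, 0.1, 0.009], [0.548, 0.46, 0.003]]
('fresh_bottle', 'top') [[0.467, -0.246, -0.001], [0.463, -0.246, 0.0]]
('collar', 'top') [[0.474, -0.119, -0.002], [0.475, -0.118, -0.003]]
('cap', 'top') [[0.486, 0.255, 0.002], [0.486, 0.254, 0.001]]
('cap', 'scene') [[0.491, 0.252, 0.0]]
```

Call:
move_arm(targets=[[[50,0,0],[0,0,-1],0.2],[[100,0,0],[0,0,-2],0.2],[[150,0,0],[0,0,-3],0.2],[[200,0,0],[0,0,-4],0.2],[[250,0,0],[0,0,-5],0.2]])

```text
clock: 3.32
tcp_pos: [0.4495, -0.4381, 0.1988]
orientation: [0.0, 0.807, 0.591, -0.0]
wrist_force: [-0.1, -0.1, 0.5]
finger_gap: 0.0339
grip_force: 0.0
```

Call:
move_arm(targets=[[[60,5,0],[0,0,-0.9],0.2],[[120,10,0],[0,0,-1.76],0],[[180,20,0],[0,0,-1.76],-0.5],[[240,25,0],[0,0,-1.76],-0.8],[[300,30,0],[0,0,-1.76],-0.8]])

```text
clock: 3.95
tcp_pos: [0.5694, -0.1606, 0.1988]
orientation: [0.0, 0.709, 0.705, 0.0]
wrist_force: [0.6, 0.0, 0.2]
finger_gap: 0.0773
grip_force: 0.0
```

```bash
python3 - <<'E'
from h import *
s=env.get_state();print(s["tcp_pos"],s["orientation"],s["joint_pos"])
E
```

```text
[ 0.56940081 -0.16064855  0.19882619] [2.94583044e-04 7.08980500e-01 7.05228019e-01 6.64179175e-05] [-4.10570566e-01  3.45438272e-01  9.17733329e-02  1.31653474e+00
 -9.36711630e-05  1.16553255e+00]
```

Call:
move_arm(targets=[[[60,24,0],[0,0,0],-0.8],[[110,48,20],[0,0,0],-0.8],[[160,72,40],[0,0,0],-0.8],[[210,96,60],[0,0,0],-0.8],[[261,119,79],[0,0,0],-0.8]])

```text
clock: 4.58
tcp_pos: [0.6898, 0.0996, 0.119]
orientation: [0.0, 0.709, 0.705, 0.0]
wrist_force: [0.4, -0.9, 1.2]
finger_gap: 0.0768
grip_force: 0.0
```

```bash
python3 - <<'E'
from h import *
s=env.get_state();print(s["tcp_pos"])
p=env.read_camera("scene");q=env.read_camera("top")
a=np.hstack([cv2.resize(x["pixels"][r[0]:r[1],r[2]:r[3]],(400,400),interpolation=2) for x,r in((p,(200,290,300,390)),(q,(100,190,240,330)))])
cv2.imwrite("pics/a1.png",a[:,:,::-1])
E
```

```text
[0.68979155 0.0995893  0.11899061]
```

View pics/a1.png

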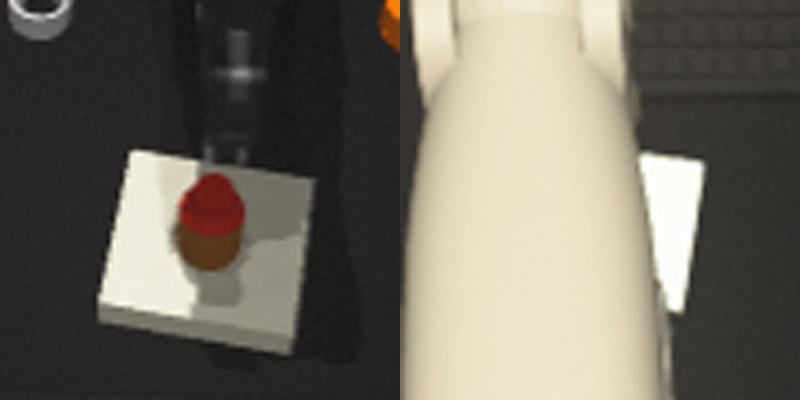

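The fingertip shows at crop (225,155) and the bottle at (212,220). I'll check the scene camera's y offset against the known tool pose.

```bash
python3 - <<'E'
from h import *
p=env.read_camera("scene")
for x in(.733,.64):
  for z in(.119,.132,.14): print(x,z,proj(p,[x,.0996,z]))
print("bottle", fit(p,"red",(.69,.1),.01,B), proj(p,[.69,.1,.03]),proj(p,[.69,.1,.072]))
m=mask(p,"red",(.69,.1),20); ys,xs=np.nonzero(m); 
for r in np.unique(ys): print(r,xs[ys==r].min(),xs[ys==r].max(),end="; ")
E
```

```text
0.733 0.119 [349.74705584 245.62233645]
0.733 0.132 [350.12239811 242.6504006 ]
0.733 0.14 [350.35704491 240.79248243]
0.64 0.119 [348.76276967 217.3775569 ]
0.64 0.132 [349.1077732 214.3137439]
0.64 0.14 [349.32326153 212.40009409]
bottle (array([0.6916, 0.0988]), 151, 238) [347.12312978 251.39874997] [348.17624686 242.61898688]
239 347 349; 240 345 350; 241 345 351; 242 344 351; 243 342 352; 244 342 353; 245 341 353; 246 341 354; 247 341 354; 248 340 354; 249 341 354; 250 341 353; 251 342 353; 252 344 351; 253 349 349;
```

Call:
move_arm(targets=[[[0,0,40],[0,0,0],-0.8],[[0,0,75],[0,0,0],-0.8],[[0,0,92],[0,0,0],-0.8],[[0,0,98],[0,0,0],-0.8],[[0,0,98],[0,0,0],-0.4]], squeeze=30)

```text
clock: 5.35
tcp_pos: [0.6897, 0.0974, 0.0227]
orientation: [0.0, 0.709, 0.705, 0.0]
wrist_force: [1.0, -0.2, -0.5]
finger_gap: 0.0607
grip_force: 0.0
```

Call:
move_arm(targets=[[[0,0,0],[0,0,0],0],[[0,0,0],[0,0,0],0.3],[[0,0,0],[0,0,0],0.3],[[0,0,0],[0,0,0],0.3]])

```text
clock: 5.85
tcp_pos: [0.6885, 0.098, 0.0235]
orientation: [0.0, 0.709, 0.705, -0.0]
wrist_force: [-4.3, -0.0, 7.8]
finger_gap: 0.0297
grip_force: 4.0
```

```bash
python3 - <<'E'
from h import *
p=env.read_camera("scene")
cv2.imwrite("pics/a2.png",cv2.resize(p["pixels"][180:290,290:400],(600,600),interpolation=2)[:,:,::-1])
print(env.get_state()["grip_force"])
E
```

```text
4.008432680857368
```

View pics/a2.png

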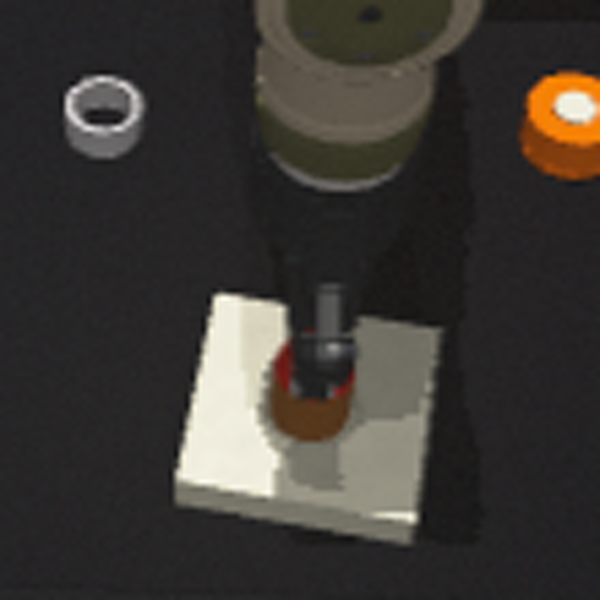

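The fingertip ends at about crop row 395, right at the top of the amber body, so it closed on the shoulder. I'll work out the height of that tip.

```bash
python3 - <<'E'
from h import *
p=env.read_camera("scene")
f=lambda X:((proj(p,X)-[290,180])*600/110).round()
for z in(.022,.03,.04,.052): print("body front",z,f([.709,.099,z]))
for x in(.704,.712,.72):
  for z in(.02,.03,.04,.05,.06,.07): print(x,z,f([x,.098,z]))
E
```

```text
body front 0.022 [309. 429.]
body front 0.03 [311. 421.]
body front 0.04 [312. 410.]
body front 0.052 [313. 396.]
0.704 0.02 [307. 423.]
0.704 0.03 [308. 412.]
0.704 0.04 [310. 401.]
0.704 0.05 [311. 390.]
0.704 0.06 [312. 379.]
0.704 0.07 [314. 367.]
0.712 0.02 [307. 436.]
0.712 0.03 [309. 426.]
0.712 0.04 [310. 414.]
0.712 0.05 [311. 403.]
0.712 0.06 [313. 392.]
0.712 0.07 [314. 380.]
0.72 0.02 [308. 450.]
0.72 0.03 [309. 439.]
0.72 0.04 [310. 428.]
0.72 0.05 [312. 417.]
0.72 0.06 [313. 405.]
0.72 0.07 [315. 394.]
```

Call:
move_arm(targets=[[[0,0,-3],[0,0,0],-0.2],[[0,0,-3],[0,0,0],-0.5],[[0,0,-3],[0,0,0],-0.5],[[0,0,0],[0,0,0],-0.5]])

```text
clock: 6.45
tcp_pos: [0.6893, 0.0979, 0.0216]
orientation: [0.0, 0.709, 0.705, 0.0]
wrist_force: [-0.4, 0.2, -0.9]
finger_gap: 0.064
grip_force: 0.0
```

```bash
python3 - <<'E'
from h import *
p=env.read_camera("scene"); s=env.get_state(); print(s["tcp_pos"],s["finger_gap"],s["wrist_force"],s["grip_force"])
cv2.imwrite("pics/a3.png",cv2.resize(p["pixels"][200:280,310:390],(600,600),interpolation=2)[:,:,::-1])
f=lambda X:((proj(p,X)-[310,200])*600/80).round()
for x in(.72,.731): print([f([x,.098,z]).tolist() for z in(.02,.03,.04,.05,.06)])
E
```

```text
[0.68886953 0.09789054 0.02094771] 0.06421149391500156 [-0.52359454  0.55406544 -0.38324528] 0.0
[[273.0, 468.0], [275.0, 453.0], [277.0, 438.0], [279.0, 423.0], [281.0, 407.0]]
[[274.0, 494.0], [276.0, 479.0], [278.0, 464.0], [279.0, 449.0], [281.0, 433.0]]
```

View pics/a3.png

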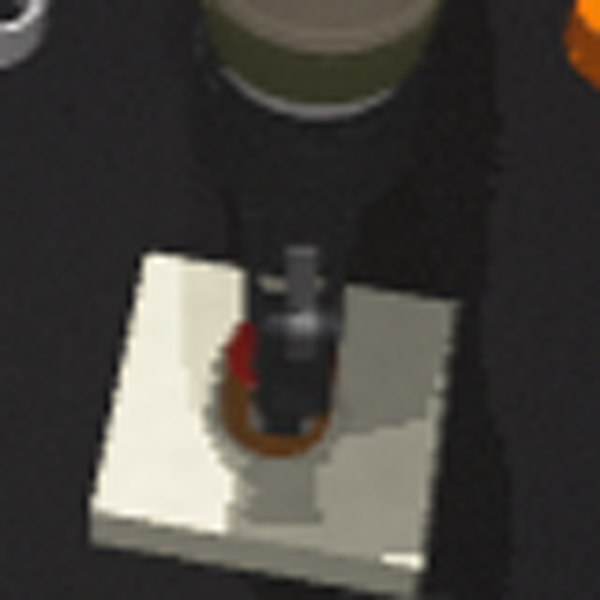

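Call:
move_arm(targets=[[[0,0,3],[0,0,0],-0.4],[[0,0,6],[0,0,0],-0.4],[[0,0,8],[0,0,0],-0.3],[[0,0,8],[0,0,0],-0.3]])

```text
clock: 7.0
tcp_pos: [0.6889, 0.0979, 0.0134]
orientation: [-0.0, 0.709, 0.705, -0.0]
wrist_force: [-0.5, -0.1, 0.2]
finger_gap: 0.0553
grip_force: 0.0
```

Call:
move_arm(targets=[[[0,0,0],[0,0,0],0],[[0,0,0],[0,0,0],0.2],[[0,0,0],[0,0,0],0.2],[[0,0,0],[0,0,0],0.2]])

```text
clock: 7.5
tcp_pos: [0.6892, 0.098, 0.014]
orientation: [0.0, 0.709, 0.705, 0.0]
wrist_force: [-1.5, -0.2, 2.8]
finger_gap: 0.0398
grip_force: 30.4
```

Call:
move_arm(targets=[[[0,0,0],[0,0,0],-0.2],[[0,0,0],[0,0,0],-0.3],[[0,0,3],[0,0,0],-0.3],[[0,0,6],[0,0,0],-0.3],[[0,0,8],[0,0,0],-0.3]])

```text
clock: 8.12
tcp_pos: [0.6888, 0.0979, 0.0052]
orientation: [-0.0, 0.709, 0.705, -0.0]
wrist_force: [0.3, -0.8, -0.3]
finger_gap: 0.0556
grip_force: 0.0
```

Call:
move_arm(targets=[[[0,0,0],[0,0,0],-0.3],[[0,0,0],[0,0,0],0],[[0,0,0],[0,0,0],0.2],[[0,0,0],[0,0,0],0.2],[[0,0,0],[0,0,0],0.2]])

```text
clock: 8.75
tcp_pos: [0.6893, 0.0979, 0.006]
orientation: [0.0, 0.709, 0.705, 0.0]
wrist_force: [-0.6, -0.1, 1.8]
finger_gap: 0.0403
grip_force: 30.7
```

```bash
python3 - <<'E'
from h import *
p=env.read_camera("scene"); s=env.get_state(); print(s["tcp_pos"],s["finger_gap"],s["wrist_force"],s["grip_force"])
cv2.imwrite("pics/a4.png",cv2.resize(p["pixels"][200:280,310:390],(600,600),interpolation=2)[:,:,::-1])
E
```

```text
[0.68929479 0.09794759 0.00595596] 0.04051695570053396 [-0.62866639 -0.12471637  1.94592719] 30.686857165611627
```

View pics/a4.png

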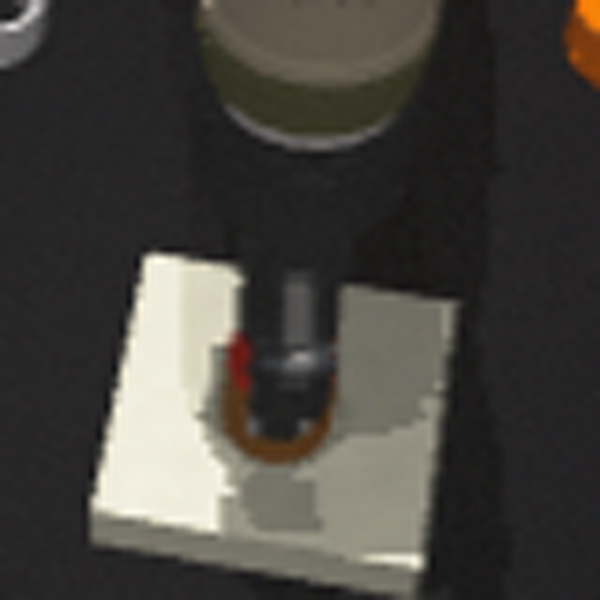

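Call:
move_arm(targets=[[[0,0,-10],[0,0,0],0.2],[[0,0,-30],[0,0,0],0.2],[[0,0,-60],[0,0,0],0.2],[[-40,0,-60],[0,0,0],0.2],[[-90,0,-60],[0,0,0],0.2]])

```text
clock: 9.43
tcp_pos: [0.689, 0.0082, 0.0668]
orientation: [0.001, 0.708, 0.706, 0.0]
wrist_force: [-0.2, 0.0, -1.9]
finger_gap: 0.0404
grip_force: 30.5
```

Call:
move_arm(targets=[[[-50,0,0],[0,0,0],0.2],[[-100,0,0],[0,0,0],0.2],[[-150,0,0],[0,0,0],0.2],[[-180,0,0],[0,0,0],0.2],[[-180,0,0],[0,0,0],0.2]])

```text
clock: 10.05
tcp_pos: [0.6873, -0.1751, 0.0658]
orientation: [0.0, 0.71, 0.704, -0.0]
wrist_force: [-0.3, 0.5, -1.6]
finger_gap: 0.0403
grip_force: 30.5
```

```bash
python3 - <<'E'
from h import *
p=env.read_camera("scene"); s=env.get_state(); print(s["tcp_pos"],s["finger_gap"],s["wrist_force"],s["grip_force"])
cv2.imwrite("pics/a5.png",cv2.resize(p["pixels"][200:290,210:300],(600,600),interpolation=2)[:,:,::-1])
f=lambda X:((proj(p,X)-[210,200])*600/90).round()
print("bottle front bottom if z=.06",f([.71,-.174,.06]),"well visible now")
# stage quad
v=p["pixels"].min(2)
E
```

```text
[ 0.68738657 -0.17322044  0.0657453 ] 0.040564296583686536 [ 0.22276656 -0.20036296 -1.59276833] 30.531889641306265
bottle front bottom if z=.06 [248. 322.] well visible now
```

View pics/a5.png

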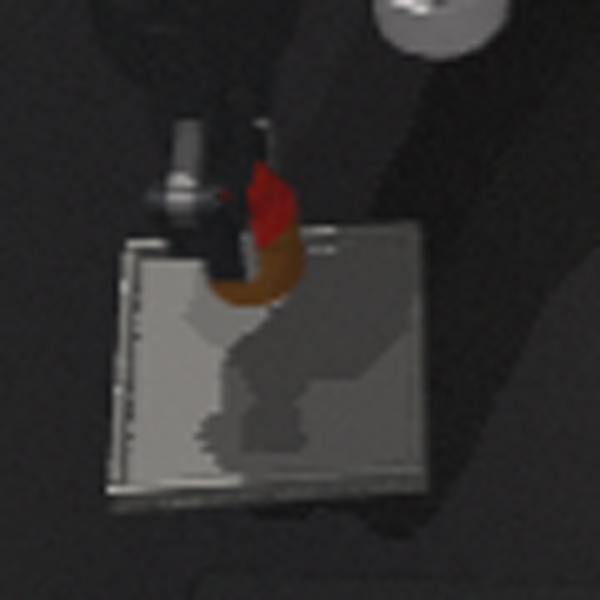

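The bottle is held upright over the tray at crop (255,270). I'll lower it 65 mm and release it.

Call:
move_arm(targets=[[[0,2,30],[0,0,0],0.2],[[0,2,50],[0,0,0],0.2],[[0,2,59],[0,0,0],0.2],[[0,2,63],[0,0,0],0.2],[[0,2,65],[0,0,0],0.2]])

```text
clock: 10.72
tcp_pos: [0.6903, -0.1718, 0.0014]
orientation: [0.001, 0.709, 0.705, 0.0]
wrist_force: [-1.0, -0.2, -0.9]
finger_gap: 0.0408
grip_force: 30.5
```

Call:
move_arm(targets=[[[0,0,0],[0,0,0],0.2],[[0,0,1],[0,0,0],0.2]])

```text
clock: 10.98
tcp_pos: [0.6903, -0.1723, 0.0009]
orientation: [0.001, 0.709, 0.705, 0.0]
wrist_force: [-1.6, 1.0, 7.0]
finger_gap: 0.0407
grip_force: 31.2
```

Call:
move_arm(targets=[[[0,0,0],[0,0,0],0],[[0,0,0],[0,0,0],-0.3],[[0,0,0],[0,0,0],-0.4],[[0,0,-40],[0,0,0],-0.4],[[0,0,-90],[0,0,0],-0.4]])

```text
clock: 11.6
tcp_pos: [0.6884, -0.1716, 0.0888]
orientation: [-0.002, 0.709, 0.705, -0.001]
wrist_force: [-0.1, 0.4, 0.2]
finger_gap: 0.0596
grip_force: 0.0
```

Call:
move_arm(targets=[[[-10,-60,0],[0,0,0],-0.6],[[-25,-110,0],[0,0,0],-0.6],[[-40,-160,0],[0,0,0],-0.6],[[-60,-200,0],[0,0,0],-0.6],[[-75,-222,0],[0,0,0],-0.6]])

```text
clock: 12.22
tcp_pos: [0.4652, -0.2462, 0.0899]
orientation: [-0.0, 0.709, 0.705, -0.0]
wrist_force: [0.6, -0.3, -0.4]
finger_gap: 0.0686
grip_force: 0.0
```

```bash
python3 - <<'E'
from h import *
p=env.read_camera("scene"); s=env.get_state(); print(s["tcp_pos"],s["finger_gap"])
cv2.imwrite("pics/a6.png",cv2.resize(p["pixels"][150:290,200:390],(760,560),interpolation=2)[:,:,::-1])
print("used",fit(p,"red",(.69,-.172),.005,B),"fresh",fit(p,"blue",(.469,-.247),0,B))
E
```

```text
[ 0.46351299 -0.24755783  0.08990416] 0.06809136494345008
used (array([ 0.6952, -0.1702]), 164, 233) fresh (array([ 0.4709, -0.2493]), 118, 166)
```

View pics/a6.png

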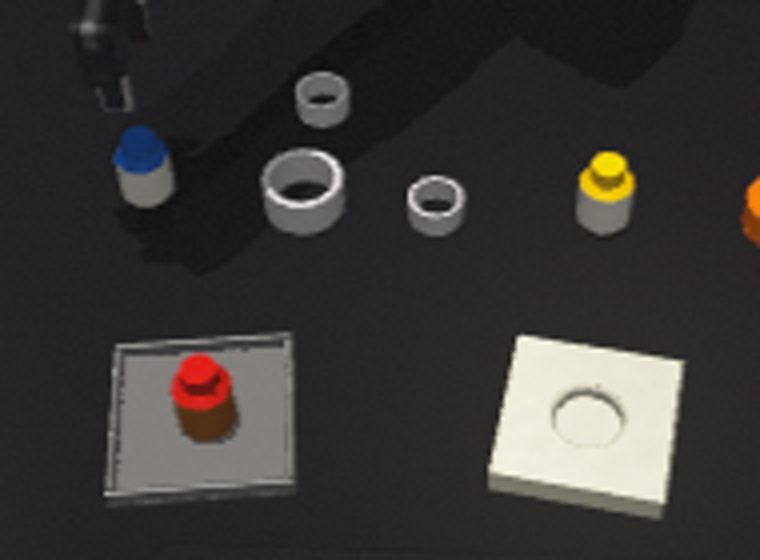

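The used bottle stands upright in the tray at (203,400), and the empty well is at (589,417). Next I'll measure the well and grasp the fresh bottle.

```bash
python3 - <<'E'
from h import *
p=env.read_camera("scene"); print("well eye",ray(p,(347.25,254.25),.022))
print(env.get_state()["tcp_pos"])
q=env.read_camera("top")
for t in("well","stage"):
  for P in(p,q): print(t,[np.round(d["centre"],3).tolist() for d in env.landmark_of(t,P)[:1]])
print("used top",fit(q,"red",(.69,-.172),.005,B))
c=proj(q,[.69,.1,.022]).astype(int);print(c)
a=cv2.resize(q["pixels"][c[1]-22:c[1]+22,c[0]-22:c[0]+22],(440,440),interpolation=2);b=cv2.resize(p["pixels"][230:280,322:372],(440,440),interpolation=2)
o=np.hstack([a,b])[:,:,::-1].astype(float); o=np.clip((o-110)*1.75,0,255).astype(np.uint8);cv2.imwrite("pics/a7.png",cv2.resize(o,(800,400)))
E
```

```text
well eye [0.69412266 0.10079701 0.022     ]
[ 0.4652671  -0.24695327  0.08998114]
well [[0.688, 0.102, 0.01]]
well [[0.691, 0.102, 0.013]]
stage [[0.689, 0.098, 0.002]]
stage [[0.69, 0.105, -0.001]]
used top (array([ 0.6873, -0.1665]), 112, 163)
[289 149]
```

View pics/a7.png

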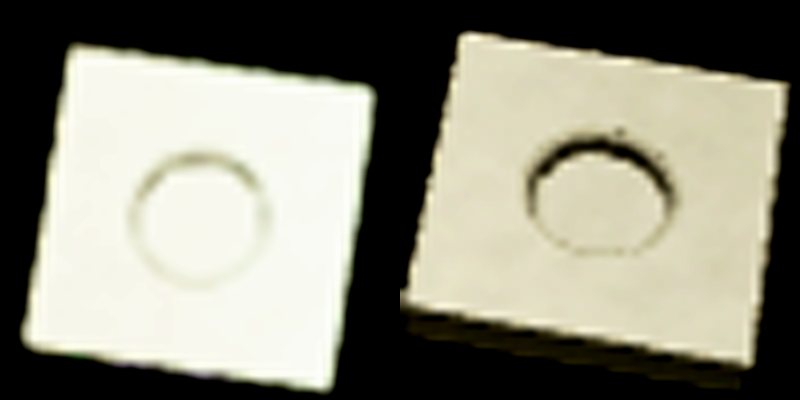

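Call:
move_arm(targets=[[[0,4,40],[0,0,0],-0.6],[[0,4,70],[0,0,0],-0.5],[[0,4,85],[0,0,0],-0.4],[[0,4,91],[0,0,0],-0.4],[[0,4,91],[0,0,0],-0.4]])

```text
clock: 13.2
tcp_pos: [0.4718, -0.246, -0.001]
orientation: [0.0, 0.709, 0.705, 0.0]
wrist_force: [0.8, -0.0, 0.5]
finger_gap: 0.0598
grip_force: 0.0
```

Left is the top view with the well circle at (200,218). Right is the scene view with the rim ellipse at (602,196).

Call:
move_arm(targets=[[[0,0,0],[0,0,0],0],[[0,0,0],[0,0,0],0.2],[[0,0,0],[0,0,0],0.2],[[0,0,0],[0,0,0],0.2]])

```text
clock: 13.7
tcp_pos: [0.472, -0.2465, 0.0]
orientation: [0.001, 0.709, 0.705, 0.0]
wrist_force: [-1.1, 1.2, 5.9]
finger_gap: 0.0406
grip_force: 30.3
```

```bash
python3 - <<'E'
from h import *
q=env.read_camera("top");p=env.read_camera("scene")
print(ray(q,(288.5,150.5),.022),ray(p,(346.8,254.0),.022))
print("fresh",fit(p,"blue",(.47,-.247),0,B),env.get_state()["tcp_pos"])
cv2.imwrite("pics/a8.png",cv2.resize(p["pixels"][150:220,210:280],(560,560),interpolation=2)[:,:,::-1])
f=lambda X:((proj(p,X)-[210,150])*8).round();print(f([.492,-.2465,0]),f([.492,-.2465,.04]))
E
```

```text
[0.6878912  0.10222989 0.022     ] [0.69332859 0.09955879 0.022     ]
fresh (array([ 0.4735, -0.2369]), 32, 166) [ 4.72006640e-01 -2.46531661e-01  3.14024293e-05]
[212. 417.] [197. 349.]
```

View pics/a8.png

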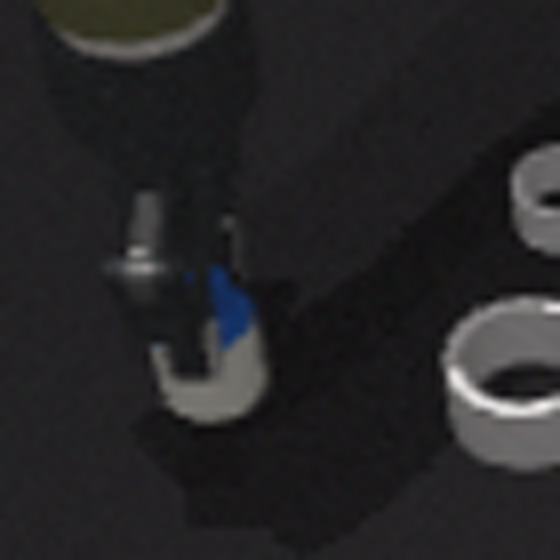

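Call:
move_arm(targets=[[[0,0,-15],[0,0,0],0.2],[[0,0,-50],[0,0,0],0.2],[[20,20,-70],[0,0,0],0.2],[[60,50,-70],[0,0,0],0.2],[[100,80,-70],[0,0,0],0.2]])

```text
clock: 14.42
tcp_pos: [0.5532, -0.146, 0.0704]
orientation: [0.001, 0.709, 0.705, 0.0]
wrist_force: [0.7, -0.6, -1.0]
finger_gap: 0.04
grip_force: 30.7
```

Call:
move_arm(targets=[[[50,30,0],[0,0,0],0.2],[[100,60,0],[0,0,0],0.2],[[150,90,0],[0,0,0],0.2],[[200,115,0],[0,0,0],0.2],[[247,137,0],[0,0,0],0.2]])

```text
clock: 15.05
tcp_pos: [0.6911, 0.1018, 0.0696]
orientation: [0.0, 0.709, 0.705, 0.0]
wrist_force: [1.0, 0.0, -1.2]
finger_gap: 0.0402
grip_force: 30.7
```

Call:
move_arm(targets=[[[0,0,0],[0,0,0],0.2],[[0,0,0],[0,0,0],0.2],[[0,0,0],[0,0,0],0.2]])

```text
clock: 15.42
tcp_pos: [0.6897, 0.0987, 0.069]
orientation: [0.0, 0.709, 0.705, -0.0]
wrist_force: [-0.4, -0.9, -1.2]
finger_gap: 0.0399
grip_force: 30.7
```

Call:
move_arm(targets=[[[0,0,20],[0,0,0],0.2],[[0,0,38],[0,0,0],0.2],[[0,0,42],[0,0,0],0.2],[[0,0,42],[0,0,0],0.2]])

```text
clock: 15.92
tcp_pos: [0.6897, 0.0995, 0.0263]
orientation: [-0.0, 0.709, 0.705, -0.0]
wrist_force: [0.1, -0.1, -0.6]
finger_gap: 0.0403
grip_force: 30.7
```

```bash
python3 - <<'E'
from h import *
T=[];
for i in range(5): p=env.read_camera("scene");T.append(env.get_state()["tcp_pos"])
print(np.round(T,4).tolist(),env.get_state()["wrist_force"])
cv2.imwrite("pics/a9.png",cv2.resize(p["pixels"][220:280,317:377],(600,600),interpolation=2)[:,:,::-1])
f=lambda X:((proj(p,X)-[317,220])*10-5).round()
print("bottle front",f([.711,.1,.027]),"stage rim front, centre, l/r",f([.7185,.1,.022]),f([.69,.1,.022]),f([.69,.0725,.022]),f([.69,.1275,.022]))
E
```

```text
[[0.6903, 0.0997, 0.027], [0.6906, 0.0998, 0.0274], [0.6907, 0.0999, 0.0275], [0.6908, 0.0999, 0.0275], [0.6907, 0.1, 0.0275]] [-0.3608473   0.86426536 -0.9278143 ]
bottle front [297. 378.] stage rim front, centre, l/r [297. 411.] [294. 325.] [196. 322.] [393. 328.]
```

View pics/a9.png

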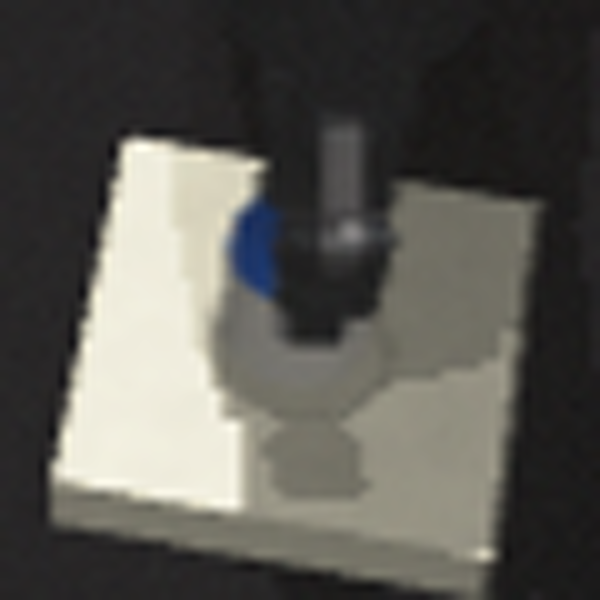

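The bottle hangs over the well, centred at about column 297 as predicted. I'll lower it while watching the force.

Call:
move_arm(targets=[[[0,0,4],[0,0,0],0.2],[[0,0,8],[0,0,0],0.2],[[0,0,11],[0,0,0],0.2],[[0,0,11],[0,0,0],0.2]])

```text
clock: 16.68
tcp_pos: [0.6897, 0.0999, 0.0151]
orientation: [-0.0, 0.709, 0.705, -0.0]
wrist_force: [0.2, 0.5, -0.5]
finger_gap: 0.0401
grip_force: 30.7
```

Call:
move_arm(targets=[[[0,0,3],[0,0,0],0.2],[[0,0,5],[0,0,0],0.2],[[0,0,6],[0,0,0],0.2],[[0,0,6],[0,0,0],0.2]])

```text
clock: 17.18
tcp_pos: [0.6901, 0.0999, 0.0102]
orientation: [0.0, 0.709, 0.705, 0.0]
wrist_force: [-1.5, -0.4, 2.1]
finger_gap: 0.0403
grip_force: 31.0
```

Call:
move_arm(targets=[[[0,0,0.5],[0,0,0],0],[[0,0,0],[0,0,0],-0.3],[[0,0,0],[0,0,0],-0.4],[[0,0,-40],[0,0,0],-0.4],[[0,0,-90],[0,0,0],-0.6]])

```text
clock: 17.8
tcp_pos: [0.6888, 0.0998, 0.0989]
orientation: [-0.001, 0.709, 0.705, -0.001]
wrist_force: [1.0, 0.2, 0.3]
finger_gap: 0.0688
grip_force: 0.0
```

Call:
move_arm(targets=[[[-40,-40,0],[0,0,0],-0.9],[[-80,-80,0],[0,0,0],-1],[[-120,-120,0],[0,0,0],-1],[[-170,-160,0],[0,0,0],-1],[[-220,-209,0],[0,0,0],-1]])

```text
clock: 18.42
tcp_pos: [0.4854, -0.114, 0.1]
orientation: [0.001, 0.709, 0.705, 0.0]
wrist_force: [-0.4, -0.3, 1.0]
finger_gap: 0.0853
grip_force: 0.0
```

```bash
python3 - <<'E'
from h import *
for i in range(4): p=env.read_camera("scene")
print(env.get_state()["tcp_pos"])
cv2.imwrite("pics/a10.png",cv2.resize(p["pixels"][150:290,240:380],(600,600),interpolation=2)[:,:,::-1])
print("fresh",fit(p,"blue",(.69,.1),.01,B)); print("collar",fit(p,"grey",(.478,-.118),0,COL,17))
f=lambda X:((proj(p,X)-[240,150])*600/140).round()
print("collar pred bottom front/top centre",f([.512,-.12,0]),f([.48,-.12,.034]),"fresh top if seated",f([.69,.1,.072]),f([.711,.1,.022]))
E
```

```text
[ 0.48600867 -0.11354911  0.10013389]
fresh (array([0.6942, 0.0965]), 156, 239)
collar (array([ 0.4819, -0.1218]), 374, 381)
collar pred bottom front/top centre [151. 248.] [152. 185.] fresh top if seated [464. 397.] [459. 469.]
```

View pics/a10.png

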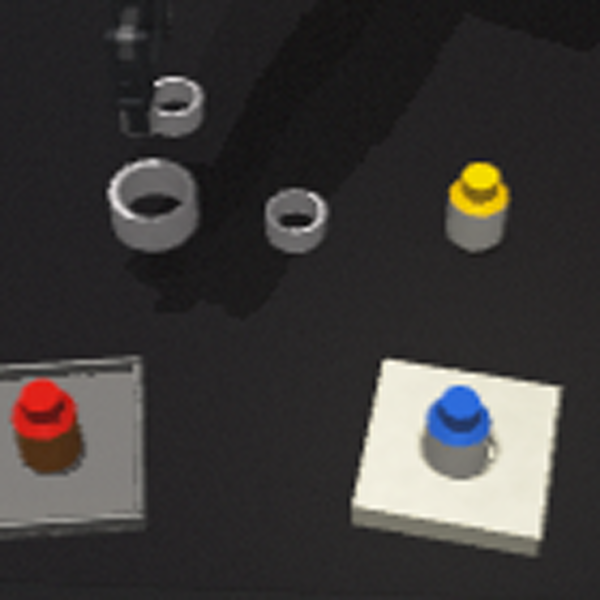

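The fresh bottle is seated at (458,430), and the collar is at (153,205). I'll compute the fingertip height from its pixel (135,132) and descend partway.

```bash
python3 - <<'E'
from h import *
p=env.read_camera("scene")
f=lambda X:((proj(p,X)-[240,150])*600/140).round()
for x in(.5285,.543): print([(z,f([x,-.1135,z]).tolist()) for z in(.1,.113,.125,.14,.15)])
E
```

```text
[(0.1, [148.0, 172.0]), (0.113, [147.0, 159.0]), (0.125, [146.0, 147.0]), (0.14, [144.0, 131.0]), (0.15, [143.0, 120.0])]
[(0.1, [146.0, 188.0]), (0.113, [145.0, 174.0]), (0.125, [144.0, 162.0]), (0.14, [142.0, 147.0]), (0.15, [141.0, 136.0])]
```

Call:
move_arm(targets=[[[-7,-5.5,30],[0,0,0],-1],[[-7,-5.5,60],[0,0,0],-1],[[-7,-5.5,80],[0,0,0],-1],[[-7,-5.5,90],[0,0,0],-1],[[-7,-5.5,90],[0,0,0],-1]])

```text
clock: 19.3
tcp_pos: [0.4811, -0.1187, 0.0092]
orientation: [-0.0, 0.708, 0.706, -0.0]
wrist_force: [-0.3, 0.4, 0.0]
finger_gap: 0.0854
grip_force: 0.0
```

```bash
python3 - <<'E'
from h import *
for i in range(3): p=env.read_camera("scene")
s=env.get_state();print(s["tcp_pos"],s["wrist_force"])
cv2.imwrite("pics/a11.png",cv2.resize(p["pixels"][160:220,250:310],(600,600),interpolation=2)[:,:,::-1])
f=lambda X:((proj(p,X)-[250,160])*10).round()
for x in(.5225,.537): print([(z,f([x,-.1205,z]).tolist()) for z in(.01,.02,.03,.04,.05,.06)])
E
```

```text
[ 0.48181444 -0.11957261  0.0105111 ] [-0.04373273 -0.29392998  0.26404471]
[(0.01, [246.0, 484.0]), (0.02, [244.0, 463.0]), (0.03, [241.0, 442.0]), (0.04, [239.0, 420.0]), (0.05, [237.0, 398.0]), (0.06, [234.0, 376.0])]
[(0.01, [241.0, 519.0]), (0.02, [239.0, 498.0]), (0.03, [237.0, 477.0]), (0.04, [234.0, 456.0]), (0.05, [232.0, 434.0]), (0.06, [230.0, 412.0])]
```

View pics/a11.png

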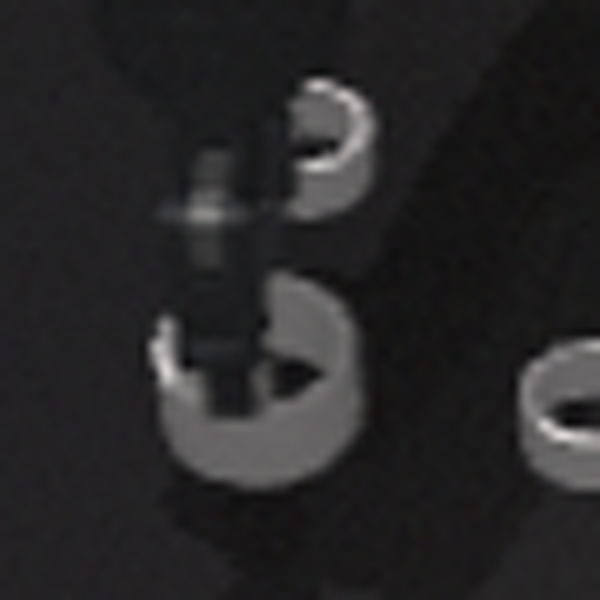

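Call:
move_arm(targets=[[[0,-1,6],[0,0,0],-1],[[0,-1,12],[0,0,0],-1],[[0,-1,17],[0,0,0],-1],[[0,-1,20],[0,0,0],-1]])

```text
clock: 19.95
tcp_pos: [0.4795, -0.1195, -0.0108]
orientation: [-0.0, 0.709, 0.705, -0.0]
wrist_force: [0.1, -0.0, -0.6]
finger_gap: 0.0853
grip_force: 0.0
```

Call:
move_arm(targets=[[[0,0,4],[0,0,0],-1],[[0,0,8],[0,0,0],-1],[[0,0,12],[0,0,0],-1],[[0,0,12],[0,0,0],-1]])

```text
clock: 20.45
tcp_pos: [0.4795, -0.1194, -0.0227]
orientation: [-0.0, 0.709, 0.705, -0.0]
wrist_force: [-0.5, 0.3, -0.1]
finger_gap: 0.0854
grip_force: 0.0
```

Call:
move_arm(targets=[[[0,0,0],[0,0,0],-0.6],[[0,0,0],[0,0,0],-0.4],[[0,0,0],[0,0,0],-0.4],[[0,0,0],[0,0,0],-0.4]])

```text
clock: 20.95
tcp_pos: [0.48, -0.1196, -0.0218]
orientation: [0.0, 0.709, 0.705, 0.0]
wrist_force: [-2.3, 0.7, 5.7]
finger_gap: 0.0634
grip_force: 32.6
```

```bash
python3 - <<'E'
from h import *
for i in range(3): p=env.read_camera("scene")
s=env.get_state();print(s["tcp_pos"],s["finger_gap"],s["wrist_force"],s["grip_force"])
E
```

```text
[ 0.4799055  -0.11959825 -0.02175638] 0.0636742375984397 [-1.52984999 -0.17924225  5.5758063 ] 32.61048646643758
```

Call:
move_arm(targets=[[[0,0,-15],[0,0,0],-0.4],[[0,0,-60],[0,0,0],-0.4],[[0,0,-105],[0,0,0],-0.4],[[40,40,-110],[0,0,0],-0.4],[[80,80,-110],[0,0,0],-0.4]])

```text
clock: 21.72
tcp_pos: [0.5624, -0.0399, 0.0903]
orientation: [0.002, 0.71, 0.705, 0.001]
wrist_force: [0.1, -1.1, -2.4]
finger_gap: 0.0638
grip_force: 33.6
```

Call:
move_arm(targets=[[[40,40,0],[0,0,0],-0.4],[[80,80,0],[0,0,0],-0.4],[[120,115,0],[0,0,0],-0.4],[[138,129,0],[0,0,0],-0.4],[[138,129,0],[0,0,0],-0.4]])

```text
clock: 22.35
tcp_pos: [0.6905, 0.0991, 0.0876]
orientation: [0.0, 0.708, 0.706, 0.0]
wrist_force: [-0.5, -0.9, -1.1]
finger_gap: 0.0635
grip_force: 33.7
```

```bash
python3 - <<'E'
from h import *
for i in range(5): p=env.read_camera("scene")
s=env.get_state();print(s["tcp_pos"],s["finger_gap"],s["wrist_force"],s["grip_force"])
cv2.imwrite("pics/a12.png",cv2.resize(p["pixels"][200:280,310:390],(600,600),interpolation=2)[:,:,::-1])
x,y,z=s["tcp_pos"]; zb=z+.0218
f=lambda X:((proj(p,X)-[310,200])*7.5).round()
print("collar bottom front",f([x+.032,y,zb]),"L/R",f([x,y-.032,zb]),f([x,y+.032,zb]),"bottle front",f([.711,.098,.03]))
E
```

```text
[0.68927913 0.09626909 0.08807535] 0.06321815975409471 [-0.39654054  0.22283567 -0.50073656] 33.66004250943661
collar bottom front [286. 329.] L/R [192. 252.] [374. 257.] bottle front [274. 433.]
```

View pics/a12.png

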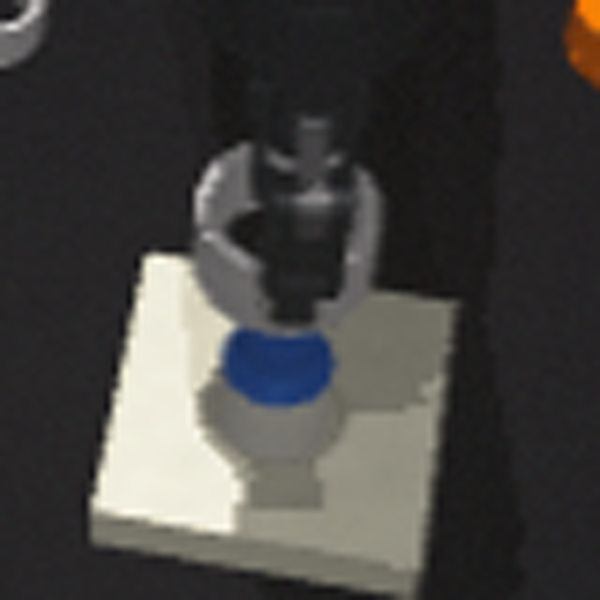

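The collar (columns 194–384) hangs over the bottle (shoulder columns 222–334). I'll shift it about 1.5 mm and lower it in stages while watching the force.

Call:
move_arm(targets=[[[1.5,0,20],[0,0,0],-0.4],[[1.5,0,40],[0,0,0],-0.4],[[1.5,0,52],[0,0,0],-0.4],[[1.5,0,52],[0,0,0],-0.4]])

```text
clock: 23.1
tcp_pos: [0.6888, 0.0982, 0.0348]
orientation: [-0.001, 0.709, 0.705, -0.001]
wrist_force: [0.3, 0.6, -1.0]
finger_gap: 0.0638
grip_force: 33.7
```

Call:
move_arm(targets=[[[0,0,3],[0,0,0],-0.4],[[0,0,6],[0,0,0],-0.4],[[0,0,9],[0,0,0],-0.4],[[0,0,12],[0,0,0],-0.4],[[0,0,12],[0,0,0],-0.4]])

```text
clock: 23.72
tcp_pos: [0.6896, 0.0989, 0.0233]
orientation: [-0.0, 0.709, 0.705, -0.0]
wrist_force: [0.1, -0.1, 0.4]
finger_gap: 0.0635
grip_force: 33.7
```

Call:
move_arm(targets=[[[0,0,6],[0,0,0],-0.4],[[0,0,12],[0,0,0],-0.4],[[0,0,17],[0,0,0],-0.4],[[0,0,20],[0,0,0],-0.4],[[0,0,20],[0,0,0],-0.4]])

```text
clock: 24.35
tcp_pos: [0.6896, 0.0989, 0.0032]
orientation: [-0.0, 0.709, 0.705, -0.0]
wrist_force: [0.1, -0.1, -0.6]
finger_gap: 0.0635
grip_force: 33.7
```

Call:
move_arm(targets=[[[0,0,1],[0,0,0],-0.4],[[0,0,2],[0,0,0],-0.4],[[0,0,3],[0,0,0],-0.4],[[0,0,3],[0,0,0],-0.4]])

```text
clock: 24.85
tcp_pos: [0.6898, 0.0989, 0.0006]
orientation: [-0.0, 0.709, 0.705, -0.0]
wrist_force: [0.2, -0.4, -1.6]
finger_gap: 0.0636
grip_force: 33.7
```

Call:
move_arm(targets=[[[0,0,1],[0,0,0],-0.4],[[0,0,2],[0,0,0],-0.4],[[0,0,2],[0,0,0],-0.4]])

```text
clock: 25.22
tcp_pos: [0.69, 0.0989, 0.0003]
orientation: [0.0, 0.709, 0.705, 0.0]
wrist_force: [-2.9, -0.4, 7.4]
finger_gap: 0.0637
grip_force: 34.3
```

Contact. I'll release, rise and go to the cap.

Call:
move_arm(targets=[[[0,0,0],[0,0,0],-0.6],[[0,0,0],[0,0,0],-0.9],[[0,0,0],[0,0,0],-1],[[0,0,-30],[0,0,0],-1],[[0,0,-90],[0,0,0],-1]])

```text
clock: 25.85
tcp_pos: [0.6872, 0.0988, 0.0858]
orientation: [-0.002, 0.709, 0.705, -0.003]
wrist_force: [1.5, -0.1, 0.5]
finger_gap: 0.0853
grip_force: 0.0
```

Call:
move_arm(targets=[[[20,-30,-10],[0,0,0],-1],[[50,-70,-10],[0,0,0],-1],[[90,-120,-10],[0,0,0],-1],[[130,-170,-10],[0,0,0],-1],[[157,-201,-10],[0,0,0],-0.9]])

```text
clock: 26.48
tcp_pos: [0.4873, 0.2581, 0.0987]
orientation: [-0.0, 0.709, 0.706, -0.0]
wrist_force: [0.3, 0.9, -0.3]
finger_gap: 0.0809
grip_force: 0.0
```

```bash
python3 - <<'E'
from h import *
T=[]
for i in range(5): p=env.read_camera("scene")
print(env.get_state()["tcp_pos"])
cv2.imwrite("pics/a13.png",cv2.resize(p["pixels"][170:290,300:420],(600,600),interpolation=2)[:,:,::-1])
print("fresh",fit(p,"blue",(.69,.1),.01,B),"cap",fit(p,"orange",(.489,.253),0,CAP))
E
```

```text
[0.4903634  0.25700386 0.09887483]
fresh (array([0.6938, 0.097 ]), 165, 239) cap (array([0.4915, 0.2529]), 286, 306)
```

View pics/a13.png

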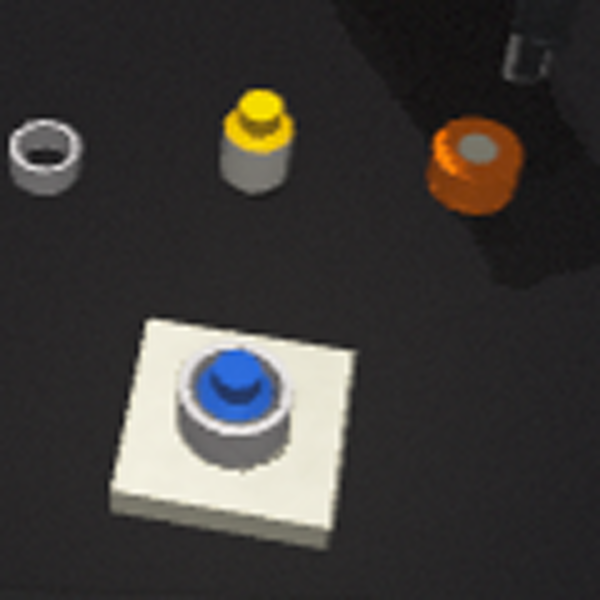

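The collar lies flat around the blue-top bottle at (235,405). The cap is at (475,165), so I'll descend on it.

Call:
move_arm(targets=[[[-1.5,0,40],[0,0,0],-0.9],[[-1.5,0,80],[0,0,0],-0.9],[[-1.5,0,105],[0,0,0],-0.9],[[-1.5,0,118],[0,0,0],-0.9],[[-1.5,0,119],[0,0,0],-0.9]])

```text
clock: 27.35
tcp_pos: [0.49, 0.2546, -0.0211]
orientation: [-0.0, 0.709, 0.705, -0.001]
wrist_force: [0.6, 0.1, 0.9]
finger_gap: 0.0811
grip_force: 0.0
```

Call:
move_arm(targets=[[[0,0,0],[0,0,0],-0.4],[[0,0,0],[0,0,0],-0.15],[[0,0,0],[0,0,0],-0.15],[[0,0,0],[0,0,0],-0.15],[[0,0,0],[0,0,0],-0.15]])

```text
clock: 27.98
tcp_pos: [0.4911, 0.2558, -0.0189]
orientation: [0.001, 0.709, 0.705, 0.001]
wrist_force: [-0.1, -0.7, 6.3]
finger_gap: 0.0536
grip_force: 32.1
```

Call:
move_arm(targets=[[[0,0,-15],[0,0,0],-0.15],[[0,0,-60],[0,0,0],-0.15],[[0,0,-105],[0,0,0],-0.15],[[-30,40,-110],[0,0,0],-0.15],[[-60,80,-110],[0,0,0],-0.15]])

```text
clock: 28.6
tcp_pos: [0.5708, 0.1952, 0.0923]
orientation: [0.001, 0.708, 0.706, 0.001]
wrist_force: [0.9, 1.2, -1.3]
finger_gap: 0.0537
grip_force: 32.0
```

Call:
move_arm(targets=[[[-30,40,0],[0,0,0],-0.15],[[-60,80,0],[0,0,0],-0.15],[[-85,110,0],[0,0,0],-0.15],[[-97,120,0],[0,0,0],-0.15],[[-97,120,0],[0,0,0],-0.15]])

```text
clock: 29.22
tcp_pos: [0.6886, 0.0969, 0.0896]
orientation: [-0.0, 0.709, 0.705, -0.0]
wrist_force: [-0.2, 0.6, -1.5]
finger_gap: 0.0537
grip_force: 32.0
```

Call:
move_arm(targets=[[[0,0,0],[0,0,0],-0.15],[[0,0,10],[0,0,0],-0.15],[[0,0,20],[0,0,0],-0.15],[[0,0,30],[0,0,0],-0.15],[[0,0,30],[0,0,0],-0.15]])

```text
clock: 29.85
tcp_pos: [0.6877, 0.0975, 0.058]
orientation: [-0.001, 0.709, 0.705, -0.001]
wrist_force: [0.3, 0.3, 0.4]
finger_gap: 0.0538
grip_force: 32.0
```

```bash
python3 - <<'E'
from h import *
for i in range(5): p=env.read_camera("scene")
s=env.get_state();print(s["tcp_pos"],s["finger_gap"],s["wrist_force"],s["grip_force"])
cv2.imwrite("pics/a14.png",cv2.resize(p["pixels"][200:280,310:390],(600,600),interpolation=2)[:,:,::-1])
x,y,z=s["tcp_pos"]; zb=z+.019
f=lambda X:((proj(p,X)-[310,200])*7.5).round()
print("cap bottom front",f([x+.0275,y,zb]),"L/R",f([x,y-.0275,zb]),f([x,y+.0275,zb]),f([x,y,zb+.032]))
E
```

```text
[0.68931592 0.09732996 0.06014759] 0.0537516993653417 [ 0.2263818  -0.50413394 -0.13400623] 32.03986644744873
cap bottom front [282. 369.] L/R [204. 304.] [357. 308.] [286. 253.]
```

View pics/a14.png

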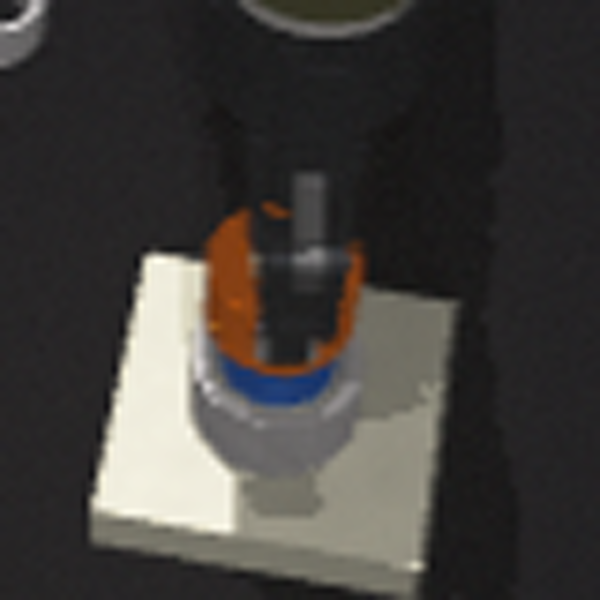

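The cap (columns 205–365) is centred over the neck, so I'll lower it. That was my 16th picture, and the limit was 14, so I won't view any more.

Call:
move_arm(targets=[[[0,0,5],[0,0,0],-0.15],[[0,0,10],[0,0,0],-0.15],[[0,0,13],[0,0,0],-0.15],[[0,0,14],[0,0,0],-0.15],[[0,0,14],[0,0,0],-0.15]])

```text
clock: 30.72
tcp_pos: [0.6889, 0.0974, 0.0456]
orientation: [0.0, 0.709, 0.705, -0.0]
wrist_force: [0.8, -0.1, -0.1]
finger_gap: 0.0535
grip_force: 32.1
```

Call:
move_arm(targets=[[[0,0,1],[0,0,0],-0.15],[[0,0,2],[0,0,0],-0.15],[[0,0,2],[0,0,0],-0.15]])

```text
clock: 31.1
tcp_pos: [0.6893, 0.0974, 0.0452]
orientation: [0.001, 0.709, 0.705, 0.001]
wrist_force: [-1.8, 1.0, 5.9]
finger_gap: 0.0535
grip_force: 32.5
```

Contact at the expected height (0.045). I'll release and retreat.

Call:
move_arm(targets=[[[0,0,0],[0,0,0],-0.4],[[0,0,0],[0,0,0],-0.7],[[0,0,0],[0,0,0],-0.8],[[0,0,-30],[0,0,0],-0.8],[[0,0,-80],[0,0,0],-0.8]])

```text
clock: 31.72
tcp_pos: [0.687, 0.0973, 0.1217]
orientation: [-0.002, 0.709, 0.705, -0.002]
wrist_force: [0.3, 0.3, 0.5]
finger_gap: 0.0767
grip_force: 0.0
```

Call:
move_arm(targets=[[[0,-60,-30],[0,0,0],-0.8],[[0,-120,-40],[0,0,0],-0.8],[[0,-170,-40],[0,0,0],-0.8],[[0,-200,-40],[0,0,0],-0.8],[[0,-200,-40],[0,0,0],-0.8]])

```text
clock: 32.35
tcp_pos: [0.4867, 0.0986, 0.1642]
orientation: [-0.0, 0.709, 0.705, -0.0]
wrist_force: [-0.1, -0.6, 0.2]
finger_gap: 0.0768
grip_force: 0.0
```

```bash
python3 - <<'E'
from h import *
for i in range(5): p=env.read_camera("scene")
s=env.get_state();print(s["tcp_pos"],s["wrist_force"])
m=mask(p,"orange",(.69,.098),40)&(p["pixels"][...,2]<120); ys,xs=np.nonzero(m); print("orange box",xs.min(),xs.max(),ys.min(),ys.max())
P=np.array([proj(p,[.69+.0275*np.cos(a),.0985+.0275*np.sin(a),z]) for a in np.linspace(0,6.3,40) for z in(.064,.096)]); print("pred",P.min(0),P.max(0))
print("used",fit(p,"red",(.69,-.172),.005,B))
for t in("fresh_bottle","collar","cap","standby_bottle","mouse"): print(t,[(np.round(d["centre"],3).tolist(),round(d["confidence"],2)) for d in env.landmark_of(t,p)[:2]])
E
```

```text
[0.49006244 0.09834666 0.16357087] [ 0.48511567  0.33212346 -0.66405943]
orange box 337 357 230 252
pred [337.32202012 229.1637516 ] [358.5712722  252.71734053]
used (array([ 0.6951, -0.1701]), 163, 233)
fresh_bottle [([0.693, 0.101, 0.01], 0.54)]
collar [([0.687, 0.101, 0.024], 0.58), ([0.551, 0.464, -0.002], 0.57)]
cap [([0.694, 0.094, 0.068], 0.78), ([0.69, -0.176, -0.003], 0.51)]
standby_bottle [([0.483, 0.115, -0.0], 0.49)]
mouse [([0.556, 0.462, 0.0], 0.55), ([0.686, 0.101, 0.022], 0.45)]
```

The cap's outline matches the seated prediction to within a pixel.

```bash
python3 -c "
from workcell import env
print(env.hand_in())"
```

```text
the job is handed in; nothing more can be done
None
```

I handed the job in: the used bottle is in the tray, the fresh bottle is in the well with the collar around it, and the cap is on its neck; placement checks agreed, but hand-in returned no verdict, and I viewed 16 pictures against the limit of 14.

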